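Stack, not nest: set a tipped-up tote on its twin

TASK

One of the two grey stack-or-nest totes is standing on its end. Lower it onto its base on the bench without letting it fall over and let go of it there; then take it again another way, turn it so that its notched front is over the other tote's plain rear, and set it on that tote so that it stands fully seated and level on the inner pillars instead of nesting. Leave the other tote, the peg in it and the blocks near by where they are.

Things in the scene. Friction and masses are not known exactly. Their poses are not given: they have to be found in the camera images.
- tote_upper: Grey plastic tote to be stacked, empty, 0.18 kg, 150 x 64 x 64 mm. Origin: centre of its underside. Axes: x along its length to the plain rear end, -x to the front (30 mm wide, 18 mm deep notch in the rim, label holder), y across, z out of the mouth. At the start it stands on its rear end, front up, mouth to the robot's left (+y, up to 0.5 rad either way), tilted 9.5 degrees, mouth slightly up.
- tote_upper_front (a point): Middle of tote_upper's notched front end at underside level: x = -75 mm, y = 0, z = 0 in the tote's axes.
- tote_upper_side (a point): Mid-width point of tote_upper for a grip across its 64 mm width near the front: x = -45, y = 0, z = 46 mm. The upper half (z 30 to 64 mm) is 150 x 64 mm outside with flat 3 mm walls; the lower half (z 0 to 30) only 140 x 36 mm, so standing on its end it rests on the rear edges of the step (z = 30) and of the base. Centre of mass near x = 0, z = 30 mm.
- tote_lower: Tote of the same shape and axes, 0.40 kg, upright on the bench at any heading, holding a peg. A tote set on it with the opposite heading (front over rear) stands with its feet on the pillar tops, its underside 56 mm above this one's, 8 mm below the rim, with about 2.5 mm play across and 2 mm along, each way. With the same heading its feet miss the pillars and it sinks (nests) to 34 mm.
- tote_lower_front (a point): Middle of tote_lower's notched front end at underside level: x = -75 mm, y = 0, z = 0 in the tote's axes.
- tote_lower_seat (a point): Centre between tote_lower's pillar tops: x = 0, y = 0, z = 56 mm. Both totes have two pillars inside each long wall (y 21 to 29 mm, x -28..-4 and 38..62 mm, flat tops at z = 56) and two feet outside each long side (y out to 26.5 mm, x -59..-41 and 7..25 mm, z 0 to 14). Inside at pillar level: 144 x 58 mm.
- peg: Black violin peg, 75 x 21 x 11 mm, lying in tote_lower. To stay there.
- cork_block: Bystander: plain cork block 70 x 45 x 30 mm on the bench. Origin at its underside.
- beeswax: Bystander: yellow block of beeswax 50 x 30 x 22 mm on the bench. Origin at its underside.
- sanding_block: Bystander: cork sanding block wrapped in red paper, 58 x 32 x 24 mm on the bench. Origin at its underside.
- chest_top (a point): Obstacles, fixed: middle of the top front edge of a small shut drawer chest, 128 mm high, 170 mm wide along y, knobs standing out 20 mm. Left of the work hangs a desk lamp: its shade at about x 0.20..0.45, y 0.08..0.27, below z = 0.32 m, its thin arms slanting from (0.34, 0.10, 0.27) up to (0.58, -0.02, 0.96). Coming from the left, pass between it and the robot.
There are look-alikes about, which are no part of the job. What is shaped like the tote_upper but black or green is not meant.

How it is judged:
By the outcome, as a careful person would: the job done as asked, in the order asked, and still so for the second after the job is handed in, with the robot touching nothing.
It also fails if it takes over 61 s, if anything falls off the work surface, if the arm or the gripper's body presses on something with over 40 N, if the wrist force passes 120 N, or if a joint passes its speed limit or range.

ROBOT

A 6-joint arm with a two-finger parallel gripper is mounted at the origin on a cart in front of the work surface, level with it; the furniture and walls round the work are solid. World frame = base frame: x ahead of the robot, y to its left, z up, the work surface at z = 0. Lengths are in m, angles in rad, forces in N, time in s.
With the tool pointing down it reaches from about 0.275 to 0.875 m from the base axis. Payload 12.5 kg.
Tool frame: the origin (TCP) lies on the centre line of the jaws, within the pads' length; the fingertips stand 17 mm ahead of it and the grasp point (between the pads) lies 2 mm behind it (tip_reach is the z of the fingertips in the tool frame, in m); z points along the fingers, y is the line along which they close (so a half turn about z gives the same grasp; the last joint's range is limited). The gripper opens to 85 mm and grips with 20 to 120 N. Pads are 22 mm wide; open, the fingers measure 114 mm over their backs; the gripper's body (76 mm by 85 mm) begins 54 mm behind the grasp point. The pads swing forward as they close: fully open they stand 13 mm farther back than shut.
Start: joints at [-1.316, 0.351, 1.652, -0, 1.139, -0.085], TCP at [0.183, -0.519, 0.248] pointing down, gripper open.
Joint ranges: [-2.75, 2.75], [-0.79, 2.1], [0.01, 2.65], [-1.57, 4.71], [0.07, 3.14], [-2.87, 2.87]. Speed limits (rad/s): [2.22, 2.22, 2.79, 3.14, 3.14, 3.14].

INTERFACE

Orientations are given as a rotation vector (axis times angle).
In Python, from cell import * gives the robot as it stands.
- The arm moves only by the shell command python3 -m handwheel 'ROWS' [FORCE]. ROWS is JSON, a list of rows, each a list of 7 numbers: the shift along the tool's x, y, z as a fraction of full scale, then the turn, a rotation vector about the tool's x, y, z as a fraction of full scale, then the opening, from 0 (shut) to 1 (fully open). A call has 1 to 12 rows; each row shifts and turns the commanded pose from where the row before left it, along the tool's axes as they then stand; what a row does not reach is not made up. Full scale, the value 1, is 1 m for a shift and 0.1 rad for a turn. A row lasts 1/12 s, in which the tool goes at most 41.7 mm and 7.16 degrees, less where a joint would pass 70% of its speed; a pose out of reach is approached as far as the arm can. A call with a number of a shift or a turn outside -1 to 1 is refused whole. A call with a gripper value outside its range is refused whole. The fingers move at their own pace and stop on an object; FORCE is the grip in N (left out, the last holds). Time passes only in rows, so rows that do not move let the fingers close. It gives the time, the measured TCP pose, the force, the opening and the grip force at its end, in the units of the state.
- get_obs(): the state, without advancing time (a new reading comes with each control period).
- get_image(name): name is "scene" or "top" or "wrist"; returns a dict with "pixels" (384x512x3 uint8, red, green, blue), "camera_matrix" (3x3 intrinsics, pixels), "k1" (the pictures are not rectified: a ray, as slopes to the right and down, at radius r is drawn at 1 + k1 r^2 times it, then the intrinsics apply), "R" (3x3) and "t" (3): a world point X has camera coordinates R X + t. Camera axes: x right, y down, z forward; pixel columns grow to the right and rows downward; lengths in m; the calibration is good to about 2 mm. A picture is of the moment at which its call begins. There is no depth.
- finish_job(): hands the job in; it is judged then, once.
Trained networks look in a picture, given as the dict that the camera call returned (one of the last four; its "shot" number tells which), for a name from the list of things; names that differ only in an ending like _2 or _b are one class to them, and where a whole thing is asked for, a point or a joint stands for the part that bears it (a point fixed in the world has none). Each returns a list of dicts, best first, with "p" (0 to 1); they miss things now and then, are a little off and sometimes report something else, mostly with a low value. They report only what shows in the picture. A call takes as long as a camera call. They do not tell look-alikes from the thing itself.
- look_for(picture, label): "bbox" ([left, top, right, bottom] as shares, 0 to 1, of the picture: columns of its width, rows of its height, round what is visible of it).
- silhouettes(picture, label): "mask" (384x512 bool, what is visible of it) and "bbox" ([left, top, right, bottom] as shares, 0 to 1, of the picture: columns of its width, rows of its height, round what is visible of it).
The state is a dict: "time": time; "joint_pos": joint angles; "joint_vel": joint speeds; "tau": joint torques, N m; "tool_pos": TCP position; "tool_rot": TCP orientation; "contact_force": force on the tool from outside, world axes, zero at the start; "wrist_torque": the same for the moment, N m; "width": finger opening in m; "gripper_force": force on a finger pad.
Only numpy, scipy, OpenCV 4.12 (cv2) and the standard library are available. Lean on these libraries where they do the work, as an engineer would, in place of code of your own. Each camera call takes 0.05 s, during which the arm holds its last target. There are 200 camera calls.

## Working session

There is one attempt and no reset: what is moved stays moved. The work goes in short steps, Python scripts to look and compute and a shell command to move; the robot and the scene stay as the last step left them, time stands still between calls to the robot, and variables do not carry over. Pictures are saved under pics/ and viewed, at most 10 in all, crops included, and the job is handed in when it is done.

```bash
ls; mkdir -p pics; python3 - <<'E'
from cell import *
import cv2,numpy as np
o=get_obs();print({k:np.round(v,3) for k,v in o.items()})
ims=[]
for n in("scene","top"):
    g=get_image(n);p=g["pixels"][:,:,::-1].copy()
    print(n,np.round(g["camera_matrix"],1).tolist(),g["k1"],np.round(g["R"],3).tolist(),np.round(g["t"],3).tolist())
    for l in("tote_upper","tote_lower","peg","cork_block","beeswax","sanding_block"):
        for d in look_for(g,l)[:4]:
            b=np.array(d["bbox"])*[512,384,512,384];print(l,round(d["p"],2),b.round())
    cv2.imwrite(f"pics/{n}0.png",cv2.resize(p,(800,600)))
E
```

```text
pics
{'time': np.float64(0.0), 'joint_pos': array([-1.316,  0.351,  1.652, -0.   ,  1.139, -0.085]), 'joint_vel': array([ 0.002, -0.001,  0.001, -0.002,  0.   ,  0.002]), 'tau': array([ 2.0000e-03, -5.0611e+01, -2.9140e+01,  0.0000e+00,  5.0000e-03,
        0.0000e+00]), 'tool_pos': array([ 0.183, -0.518,  0.248]), 'tool_rot': array([-3.095, -0.531,  0.   ]), 'contact_force': array([ 0.046, -0.146, -0.694]), 'wrist_torque': array([ 0.017, -0.001,  0.016]), 'gripper_force': np.float64(0.0), 'width': np.float64(0.085)}
scene [[490.6, 0.0, 264.1], [0.0, 490.6, 196.8], [0.0, 0.0, 1.0]] -0.1647137534901118 [[0.888, -0.46, -0.02], [-0.261, -0.467, -0.845], [0.379, 0.755, -0.535]] [-0.556, 0.04, 1.473]
tote_upper 0.86 [314. 230. 349. 302.]
tote_upper 0.64 [212. 209. 251. 277.]
tote_upper 0.57 [262. 173. 290. 237.]
tote_lower 0.97 [211. 156. 234. 200.]
peg 0.46 [212. 157. 235. 199.]
cork_block 0.65 [314. 201. 338. 222.]
beeswax 0.7 [332. 229. 352. 245.]
beeswax 0.28 [210. 158. 235. 201.]
top [[483.0, 0.0, 256.2], [0.0, 483.0, 197.0], [0.0, 0.0, 1.0]] -0.07808638694836875 [[0.011, -1.0, -0.005], [-0.993, -0.011, -0.12], [0.12, 0.007, -0.993]] [-0.329, 0.457, 1.202]
tote_upper 0.83 [375. 177. 410. 215.]
tote_upper 0.82 [253. 172. 289. 206.]
tote_upper 0.62 [287. 243. 321. 276.]
tote_upper 0.34 [128. 187. 195. 229.]
tote_lower 0.82 [129. 184. 192. 229.]
tote_lower 0.29 [263. 124. 295. 149.]
peg 0.4 [147. 203. 176. 214.]
cork_block 0.82 [262. 126. 296. 146.]
beeswax 0.7 [311. 133. 331. 155.]
sanding_block 0.61 [206. 234. 230. 252.]
```

View pics/scene0.png

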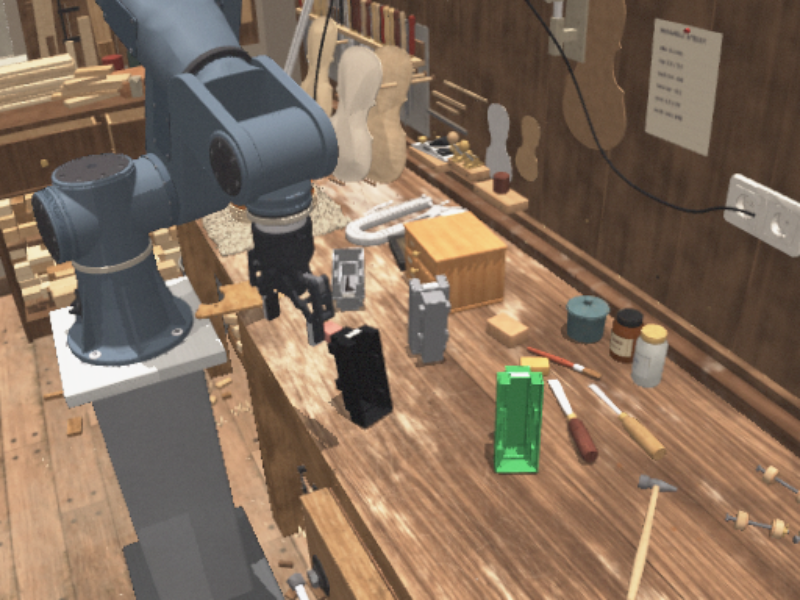

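View pics/top0.png

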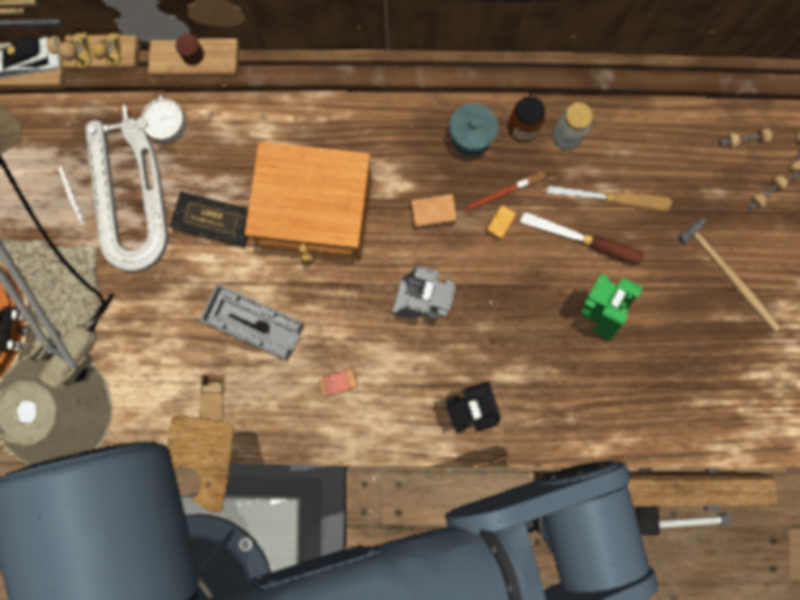

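The grey standing tote is at about (425,293) of the 800x600 top view, and the grey lower tote with the peg at (252,322). The black (470,408) and green (610,305) ones are the look-alikes. I'll zoom in to get the lower tote's heading.

```bash
python3 - <<'E'
from cell import *
import cv2,numpy as np,pickle
o=[]
S={}
for n,bs in(("top",((120,170,200,240),(240,155,300,215))),("scene",((200,145,250,210),(250,160,300,245)))):
    g=get_image(n);S[n]=g
    for i,(a,b,c,d) in enumerate(bs):
        o.append(cv2.resize(g["pixels"][b:d,a:c,::-1],(400,300) ,interpolation=cv2.INTER_CUBIC))
    m={}
    for l in("tote_upper","tote_lower"):
        m[l]=[(d["p"],d["bbox"],d["mask"]) for d in silhouettes(g,l)]
        for p,b,k in m[l]: print(n,l,round(p,2),(np.array(b)*[512,384,512,384]).round(),k.sum())
    g["m"]=m
pickle.dump(S,open("s.pkl","wb"))
cv2.imwrite("pics/z.png",np.vstack([np.hstack(o[:2]),np.hstack(o[2:])]))
E
```

```text
top tote_upper 0.88 [286. 242. 321. 279.] 847
top tote_upper 0.68 [373. 174. 411. 218.] 961
top tote_upper 0.67 [255. 170. 290. 207.] 989
top tote_upper 0.38 [129. 182. 194. 228.] 1271
top tote_lower 0.62 [131. 182. 193. 228.] 1401
scene tote_upper 0.92 [315. 232. 350. 302.] 1975
scene tote_upper 0.88 [262. 173. 289. 233.] 1265
scene tote_upper 0.74 [211. 209. 252. 275.] 1945
scene tote_lower 0.74 [212. 157. 235. 200.] 788
```

View pics/z.png

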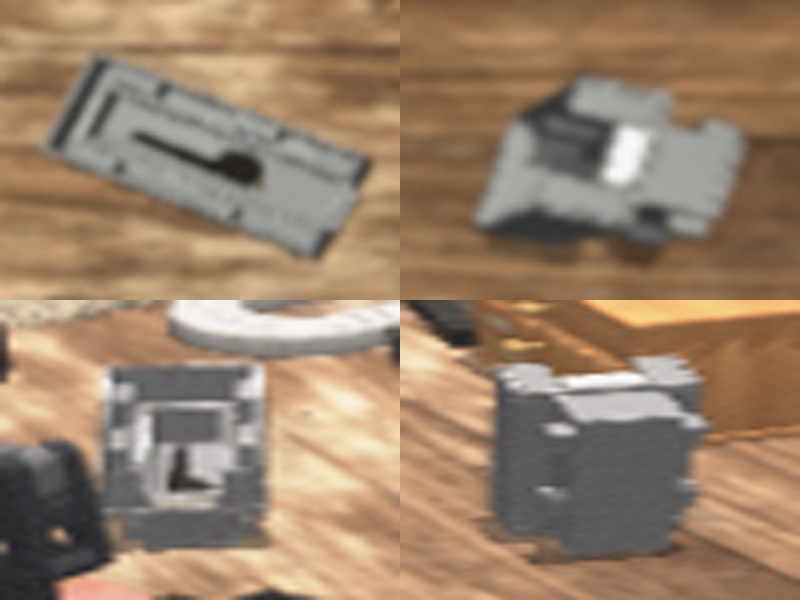

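```bash
cat > h.py <<'E'
import numpy as np,cv2
from scipy.optimize import minimize
BOX=[((-75,75),(-32,32),(30,64)),((-70,70),(-18,18),(0,30)),((-59,-41),(-26.5,26.5),(0,14)),((7,25),(-26.5,26.5),(0,14))]
def corners(b): return np.array([[x,y,z] for x in b[0] for y in b[1] for z in b[2]])/1000
def proj(g,X):
    c=X@np.array(g["R"]).T+g["t"];s=c[:,:2]/c[:,2:]
    s=s*(1+g["k1"]*(s**2).sum(1,keepdims=True));K=g["camera_matrix"]
    return s*[K[0][0],K[1][1]]+[K[0][2],K[1][2]]
def ray(g,uv):
    K=np.array(g["camera_matrix"]);p=cv2.undistortPoints(np.array([[uv]],float),K,np.array([g["k1"],0,0,0.]))[0,0]
    R=np.array(g["R"]);return -R.T@g["t"],R.T@np.array([p[0],p[1],1])
def up(p): # upright
    c,s=np.cos(p[2]),np.sin(p[2]);return np.array([[c,-s,0],[s,c,0],[0,0,1]]),np.array([p[0],p[1],p[3] if len(p)>3 else 0])
def stand(p):
    a=np.arctan(1/6);c,s=np.cos(a),np.sin(a);m=np.array([np.cos(p[2]),np.sin(p[2]),0])
    z=c*m+[0,0,s];x=s*m-[0,0,c];return np.c_[x,np.cross(z,x),z],np.array([p[0],p[1],.07*c])
def render(g,R,t,win,k=4):
    u0,v0,u1,v1=win;im=np.zeros(((v1-v0)*k,(u1-u0)*k),np.uint8)
    for b in BOX:
        q=(proj(g,corners(b)@R.T+t)-[u0,v0]+.5)*k
        cv2.fillConvexPoly(im,cv2.convexHull(np.round(q).astype(np.int32)),1)
    return cv2.resize(im.astype(np.float32),None,fx=1/k,fy=1/k,interpolation=cv2.INTER_AREA)
def grey(g,m):
    h=cv2.cvtColor(g["pixels"],cv2.COLOR_RGB2HSV)
    d=cv2.dilate(m.astype(np.uint8),np.ones((5,5)));return (d>0)&(h[...,1]<60)
def fit(gs,ms,f,p0):
    w=[]
    for g,m in zip(gs,ms):
        v,u=np.nonzero(m);w.append((u.min()-12,v.min()-12,u.max()+12,v.max()+12))
    def cost(p):
        R,t=f(p);return sum(1-np.minimum(r,k).sum()/np.maximum(r,k).sum() for g,m,q in zip(gs,ms,w)
            for r,k in[(render(g,R,t,q),m[q[1]:q[3],q[0]:q[2]].astype(np.float32))])
    best=None
    for dy in(-.4,-.2,0,.2,.4):
        s=np.array(p0,float);s[2]+=dy
        sx=np.vstack([s]+[s+e for e in np.diag([.015,.015,.15])])
        r=minimize(cost,s,method="Nelder-Mead",options=dict(initial_simplex=sx,xatol=1e-4,fatol=1e-4))
        if best is None or r.fun<best.fun: best=r
    return best.x.round(4),round(best.fun,3)
E
python3 - <<'E'
import pickle,numpy as np
from h import *
S=pickle.load(open("s.pkl","rb"));T,C=S["top"],S["scene"]
print(-T["R"].T@T["t"],-C["R"].T@C["t"])
mu=[T["m"]["tote_upper"][2][2],C["m"]["tote_upper"][1][2]];ml=[T["m"]["tote_lower"][0][2],C["m"]["tote_lower"][0][2]]
for nm,ms,f,h in(("up",mu,stand,.08),("low",ml,up,.03)):
    v,u=np.nonzero(ms[0]);o,d=ray(T,(u.mean(),v.mean()));c=o+d*(h-o[2])/d[2];print(nm,c.round(3))
    p0=[c[0],c[1],np.pi/2 if nm=="up" else -.43+np.pi/2]
    if nm=="low": p0[2]=1.1
    gm=[grey(g,m) for g,m in zip((T,C),ms)]
    for q,l in((ms,"net"),(gm,"grey")):
        for i in((0,1),(0,),(1,)): print(l,i,fit([(T,C)[j] for j in i],[q[j] for j in i],f,p0))
E
```

```text
[ 0.31256115 -0.33214111  1.24633287] [-0.05444492 -1.34982374  0.81068807]
up [ 0.474 -0.36   0.08 ]
net (0, 1) (array([ 0.4649, -0.3909,  1.2979]), np.float64(0.15))
net (0,) (array([ 0.464 , -0.39  ,  1.3066]), np.float64(0.043))
net (1,) (array([ 0.466 , -0.3918,  1.3145]), np.float64(0.079))
grey (0, 1) (array([ 0.4653, -0.39  ,  1.2841]), np.float64(0.136))
grey (0,) (array([ 0.4654, -0.3899,  1.2966]), np.float64(0.056))
grey (1,) (array([ 0.4641, -0.3919,  1.2652]), np.float64(0.073))
low [ 0.436 -0.082  0.03 ]
net (0, 1) (array([ 0.4349, -0.0863,  1.1595]), np.float64(0.226))
net (0,) (array([ 0.433 , -0.086 ,  1.1614]), np.float64(0.135))
net (1,) (array([ 0.4353, -0.087 ,  1.1562]), np.float64(0.082))
grey (0, 1) (array([ 0.4332, -0.0861,  1.1524]), np.float64(0.125))
grey (0,) (array([ 0.433 , -0.0856,  1.1588]), np.float64(0.039))
grey (1,) (array([ 0.4333, -0.0868,  1.1497]), np.float64(0.081))
```

```bash
cat >> h.py <<'E'
from scipy.spatial.transform import Rotation as Ro
def delta(o,Rt,pt,nrot=None,last=None):
    """even rows from the commanded/measured pose to the target: body shift rows and turn"""
    R=Ro.from_rotvec(o["tool_rot"]);w=(R.inv()*Ro.from_matrix(Rt)).as_rotvec();d=np.array(pt)-o["tool_pos"]
    n=max(int(np.ceil(max(abs(w)).max()/.1)),int(np.ceil(np.linalg.norm(d)/.041)),1) if nrot is None else nrot
    st=Ro.from_rotvec(w/n);Q=R
    print("n",n,"turn",(w/.1).round(2),"dist",d.round(4),"toolshift(if no turn)",R.inv().apply(d).round(4))
    for i in range(n):
        s=Q.inv().apply(d/n);print("[%.4f,%.4f,%.4f,%.3f,%.3f,%.3f]"%(*s,*(w/n/.1)));Q=Q*st
E
python3 - <<'E'
from cell import *
from h import *
R,t=stand([.465,-.3905,1.29]);np.set_printoptions(suppress=True)
side=R@[-.045,0,.046]+t;g=np.radians(50)
zt=R@[np.cos(g),0,-np.sin(g)]
o=get_obs();R0=Ro.from_rotvec(o["tool_rot"]).as_matrix();print(R0.round(3))
yt=R[:,1]; yt=yt if yt@R0[:,1]>0 else -yt
Rt=np.c_[np.cross(yt,zt),yt,zt];tcp=side+.002*zt
print("side",side,"zt",zt,"yt",yt,"tcp",tcp,"same",yt@R[:,1]); np.savez("a.npz",Rt=Rt,tcp=tcp)
pre=tcp-.13*zt+[0,0,.03];print(pre);delta(o,Rt,pre)
S=__import__("pickle").load(open("s.pkl","rb"));T=S["top"]
for uv in((360*.64,250*.64),(250*.64,240*.64),(305*.64,262*.64)):
    q,d=ray(T,uv);print((q+d*(.128-q[2])/d[2]).round(3))
E
```

```text
[[ 0.943  0.333 -0.   ]
 [ 0.333 -0.943  0.   ]
 [ 0.    -0.    -1.   ]]
side [ 0.47552399 -0.35401117  0.12099765] zt [-0.18011415 -0.62449278 -0.75997872] yt [ 0.96083506 -0.27712088 -0.        ] tcp [ 0.47516376 -0.35526015  0.1194777 ] same -0.9999999999999998
[ 0.4985786  -0.27407609  0.24827493]
n 10 turn [-3.36 -6.53 -9.09] dist [ 0.3153  0.2444 -0.    ] toolshift(if no turn) [ 0.3787 -0.1254  0.    ]
[0.0379,-0.0125,0.0000,-0.336,-0.653,-0.909]
[0.0388,-0.0090,-0.0029,-0.336,-0.653,-0.909]
[0.0391,-0.0053,-0.0056,-0.336,-0.653,-0.909]
[0.0390,-0.0015,-0.0083,-0.336,-0.653,-0.909]
[0.0383,0.0023,-0.0108,-0.336,-0.653,-0.909]
[0.0372,0.0061,-0.0132,-0.336,-0.653,-0.909]
[0.0355,0.0099,-0.0153,-0.336,-0.653,-0.909]
[0.0334,0.0136,-0.0171,-0.336,-0.653,-0.909]
[0.0308,0.0171,-0.0187,-0.336,-0.653,-0.909]
[0.0278,0.0204,-0.0200,-0.336,-0.653,-0.909]
[ 0.535 -0.263  0.128]
[ 0.549 -0.095  0.128]
[ 0.516 -0.18   0.128]
```

```bash
python3 -m handwheel '[[0.038,-0.0125,-0.003,-0.336,-0.653,-0.909,1],[0.039,-0.009,-0.006,-0.336,-0.653,-0.909,1],[0.039,-0.005,-0.008,-0.336,-0.653,-0.909,1],[0.039,-0.0015,-0.010,-0.336,-0.653,-0.909,1],[0.038,0.002,-0.011,-0.336,-0.653,-0.909,1],[0.037,0.006,-0.013,-0.336,-0.653,-0.909,1],[0.0355,0.01,-0.015,-0.336,-0.653,-0.909,1],[0.0335,0.0135,-0.017,-0.336,-0.653,-0.909,1],[0.031,0.017,-0.019,-0.336,-0.653,-0.909,1],[0.028,0.0205,-0.02,-0.336,-0.653,-0.909,1],[0,0,0,0,0,0,1],[0,0,0,0,0,0,1]]'
cat > d.py <<'E'
import sys;from cell import *
from h import *
a=np.load("a.npz");o=get_obs();print("q",o["joint_pos"].round(3),"pos",o["tool_pos"].round(4),"w",round(o["width"],4),"F",o["contact_force"].round(1))
back=float(sys.argv[1]) if len(sys.argv)>1 else 0
delta(o,a["Rt"],a["tcp"]-back*a["Rt"][:,2])
E
python3 d.py .09
```

```text
time: 2.0
tool_pos: [0.5004, -0.2711, 0.2574]
tool_rot: [2.082, 1.574, -0.77]
contact_force: [-0.8, -0.6, 0.5]
width: 0.0856
gripper_force: 0.0
q [-0.294  0.42   1.685 -0.787  1.164  0.355] pos [ 0.5004 -0.2711  0.2574] w 0.0856 F [-0.8 -0.6  0.5]
n 2 turn [0.02 0.   0.04] dist [-0.009  -0.0279 -0.0695] toolshift(if no turn) [ 0.0229 -0.001   0.0719]
[0.0114,-0.0005,0.0359,0.009,0.002,0.019]
[0.0114,-0.0005,0.0359,0.009,0.002,0.019]
```

```bash
python3 -m handwheel '[[0.0115,-0.0005,0.036,0,0,0,1],[0.0115,-0.0005,0.036,0,0,0,1],[0,0,0,0,0,0,1]]'
python3 - <<'E'
from cell import *
from h import *
g=get_image("wrist");im=cv2.resize(g["pixels"][:,:,::-1],(800,600));f=800/512
R,t=stand([.465,-.3905,1.29])
for b in BOX[:2]:
    q=(proj(g,corners(b)@R.T+t)*f).astype(int)
    for i in range(8):
        for j in (1,2,4):
            if not i&j: cv2.line(im,tuple(map(int,q[i])),tuple(map(int,q[i|j])),(0,255,0),1)
cv2.imwrite("pics/w1.png",im)
E
python3 d.py 0
```

```text
time: 2.25
tool_pos: [0.4861, -0.3024, 0.1832]
tool_rot: [2.092, 1.572, -0.778]
contact_force: [-1.1, 0.2, -1.1]
width: 0.0851
gripper_force: 0.0
q [-0.354  0.512  1.745 -0.857  1.032  0.443] pos [ 0.4875 -0.3022  0.1863] w 0.0853 F [0.3 0.2 0.2]
n 3 turn [-0.06 -0.    0.  ] dist [-0.0123 -0.0531 -0.0668] toolshift(if no turn) [0.002  0.0034 0.0862]
[0.0007,0.0011,0.0287,-0.021,-0.001,0.001]
[0.0007,0.0011,0.0287,-0.021,-0.001,0.001]
[0.0007,0.0010,0.0287,-0.021,-0.001,0.001]
```

View pics/w1.png

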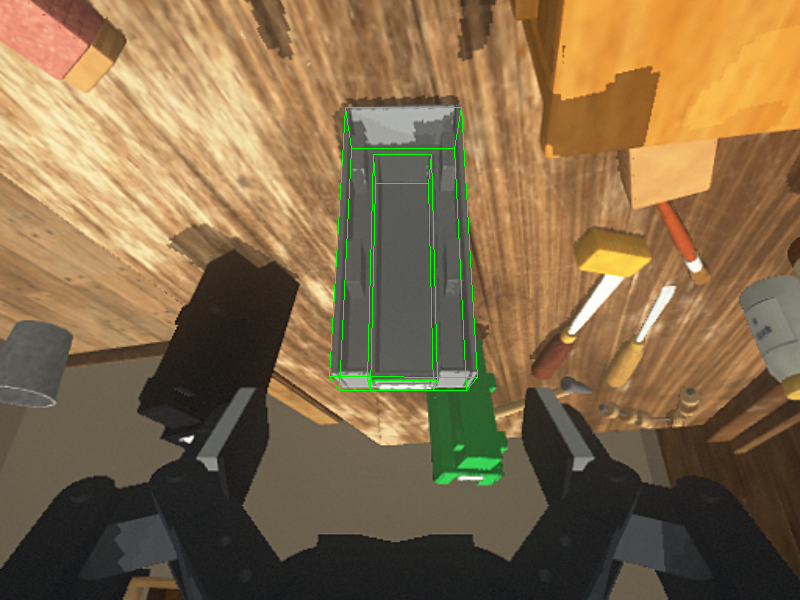

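The overlay fits the grey tote well (rim corners 333–475, 107–388). I'll advance, close and check.

```bash
python3 -m handwheel '[[0.001,0.0015,0.029,0,0,0,1],[0.0005,0.001,0.029,0,0,0,1],[0.0005,0.001,0.028,0,0,0,1],[0,0,0,0,0,0,1],[0,0,0,0,0,0,1]]'; python3 d.py 0
```

```text
time: 2.72
tool_pos: [0.478, -0.3551, 0.1231]
tool_rot: [2.088, 1.566, -0.771]
contact_force: [0.1, -0.0, 0.9]
width: 0.0854
gripper_force: 0.0
q [-0.449  0.621  1.754 -0.96   0.9    0.51 ] pos [ 0.478  -0.3551  0.1231] w 0.0854 F [ 0.1 -0.   0.9]
n 1 turn [-0.01  0.01 -0.02] dist [-0.0029 -0.0001 -0.0036] toolshift(if no turn) [ 0.0016 -0.0027  0.0033]
[0.0016,-0.0027,0.0033,-0.010,0.009,-0.023]
```

```bash
python3 -m handwheel '[[0.0015,-0.0025,0.003,0,0,0,1],[0,0,0,0,0,0,0],[0,0,0,0,0,0,0],[0,0,0,0,0,0,0],[0,0,0,0,0,0,0],[0,0,0,0,0,0,0],[0,0,0,0,0,0,0],[0,0,0,0,0,0,0]]' 60; python3 d.py 0|head -2
```

```text
time: 3.38
tool_pos: [0.4762, -0.354, 0.1202]
tool_rot: [2.084, 1.568, -0.77]
contact_force: [-2.6, 3.2, 7.4]
width: 0.0633
gripper_force: 63.7
q [-0.448  0.623  1.762 -0.968  0.893  0.52 ] pos [ 0.4762 -0.354   0.1202] w 0.0633 F [-2.6  3.2  7.4]
n 1 turn [ 0.02  0.02 -0.01] dist [-0.0011 -0.0012 -0.0007] toolshift(if no turn) [-0.0006 -0.0007  0.0015]
```

```bash
python3 -m handwheel '[[-0.01,0,-0.0115,0,0,0,0],[-0.01,0,-0.0115,0,0,0,0],[-0.023,-0.0033,0.02,0,0,0,0],[-0.023,-0.0033,0.02,0,0,0,0],[-0.023,-0.0033,0.02,0,0,0,0],[0,0,0,0,0.6,0,0],[0,0,0,0,0.9,0,0],[0,0,0,0,0.9,0,0],[0,0,0,0,0.9,0,0]]'; python3 d.py 0|head -2
```

```text
time: 4.13
tool_pos: [0.4414, -0.4392, 0.1493]
tool_rot: [2.303, 1.735, -0.433]
contact_force: [-0.6, 0.9, -2.7]
width: 0.0637
gripper_force: 66.9
q [-0.727  0.551  1.659 -0.466  0.818 -0.145] pos [ 0.4414 -0.4392  0.1493] w 0.0637 F [-0.6  0.9 -2.7]
n 4 turn [ 0.03 -3.34  0.  ] dist [ 0.0337  0.0839 -0.0298] toolshift(if no turn) [ 0.0947  0.0092 -0.0051]
```

Total turn should be 14.05 units; 3.3 done so far.

```bash
python3 -m handwheel '[[0,0,0,0,0.9,0,0],[0,0,0,0,0.9,0,0],[0,0,0,0,0.9,0,0],[0,0,0,0,0.9,0,0],[0,0,0,0,0.9,0,0],[0,0,0,0,0.9,0,0],[0,0,0,0,0.9,0,0],[0,0,0,0,0.9,0,0],[0,0,0,0,0.9,0,0],[0,0,0,0,0.9,0,0],[0,0,0,0,0.9,0,0],[0,0,0,0,0.5,0,0]]'; python3 d.py 0|head -2
python3 - <<'E'
from cell import *
from h import *
g=get_image("scene");im=g["pixels"][150:300,220:420,::-1];h=get_image("top");i2=h["pixels"][150:300,160:360,::-1]
cv2.imwrite("pics/s2.png",np.hstack([cv2.resize(im,(400,300),interpolation=2),cv2.resize(i2,(400,300),interpolation=2)]))
E
```

```text
time: 5.13
tool_pos: [0.4406, -0.4399, 0.1485]
tool_rot: [-2.114, -1.592, -0.733]
contact_force: [-0.6, -0.5, -2.5]
width: 0.0636
gripper_force: 67.0
q [-1.041  0.8    1.296  0.465  1.545 -0.894] pos [ 0.4406 -0.4399  0.1485] w 0.0636 F [-0.6 -0.5 -2.5]
n 14 turn [ 1.000e-02 -1.374e+01  0.000e+00] dist [ 0.0345  0.0846 -0.029 ] toolshift(if no turn) [0.0535 0.0097 0.079 ]
```

View pics/s2.png

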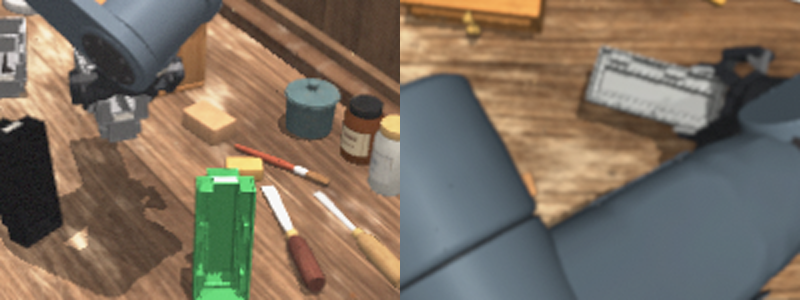

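```bash
python3 -m handwheel '[[-0.0193,0,0.023,0,0.3,0,0],[-0.0193,0,0.023,0,0,0,0],[-0.0193,0,0.023,0,0,0,0],[-0.004,0,0.005,0,0,0,0],[0,0,0,0,0,0,0]]'; python3 d.py 0|head -2
```

```text
time: 5.65
tool_pos: [0.4403, -0.4398, 0.0508]
tool_rot: [-2.095, -1.577, -0.754]
contact_force: [0.2, -0.7, -1.5]
width: 0.0635
gripper_force: 66.8
q [-1.045  0.941  1.301  0.482  1.439 -0.963] pos [ 0.4403 -0.4398  0.0508] w 0.0635 F [ 0.2 -0.7 -1.5]
n 15 turn [-2.0e-02 -1.4e+01  1.0e-02] dist [0.0349 0.0846 0.0686] toolshift(if no turn) [0.1138 0.01   0.0052]
```

```bash
python3 -m handwheel '[[-0.0013,0,0.0015,0,0,0,0],[-0.0013,0,0.0015,0,0,0,0],[0,0,0,0,0,0,0]]'; python3 -m handwheel '[[-0.0007,0,0.0008,0,0,0,0],[-0.0007,0,0.0008,0,0,0,0],[0,0,0,0,0,0,0]]'
```

```text
time: 5.9
tool_pos: [0.4408, -0.4416, 0.0495]
tool_rot: [-2.098, -1.58, -0.756]
contact_force: [-0.1, 0.4, -1.9]
width: 0.0632
gripper_force: 66.9
time: 6.15
tool_pos: [0.4405, -0.4415, 0.0466]
tool_rot: [-2.098, -1.579, -0.757]
contact_force: [0.3, -1.2, 1.6]
width: 0.0634
gripper_force: 67.2
```

```bash
python3 -m handwheel '[[-0.0007,0,0.0008,0,0,0,0],[-0.0004,0,0.0004,0,0,0,0],[0,0,0,0,0,0,0]]'; python3 -m handwheel '[[0,0,0,0,0,0,0.85],[0,0,0,0,0,0,0.95],[0,0,0,0,0,0,1],[0,0,0,0,0,0,1],[0,0,0,0,0,0,1]]'
```

```text
time: 6.4
tool_pos: [0.4405, -0.4417, 0.0464]
tool_rot: [-2.096, -1.578, -0.758]
contact_force: [-2.7, -1.0, 15.0]
width: 0.0632
gripper_force: 67.8
time: 6.82
tool_pos: [0.4403, -0.4411, 0.044]
tool_rot: [-2.097, -1.577, -0.756]
contact_force: [-0.2, 0.2, -0.5]
width: 0.0855
gripper_force: 0.0
```

```bash
python3 -m handwheel '[[0,0,-0.03,0,0,0,1],[0,0,-0.041,0,0,0,1],[0,0,-0.041,0,0,0,1],[0,0,-0.041,0,0,0,1],[0,0,-0.02,0,0,0,1]]'; python3 d.py 0 | head -1
python3 - <<'E'
from cell import *
from h import *
T=get_image("top");C=get_image("scene");W=get_image("wrist")
import pickle;pickle.dump(dict(T=T,C=C,W=W),open("s2.pkl","wb"))
for g,n in((T,"T"),(C,"C"),(W,"W")):
  for l in("tote_upper","tote_lower"):
    for d in look_for(g,l)[:4]: print(n,l,round(d["p"],2),(np.array(d["bbox"])*[512,384,512,384]).round())
a=cv2.resize(T["pixels"][150:270,120:340,::-1],(400,300));b=cv2.resize(W["pixels"][:,:,::-1],(400,300))
cv2.imwrite("pics/s3.png",np.hstack([a,b]))
E
```

```text
time: 7.23
tool_pos: [0.4088, -0.5504, 0.1816]
tool_rot: [-2.102, -1.581, -0.756]
contact_force: [0.4, 0.3, 0.3]
width: 0.0852
gripper_force: 0.0
q [-1.15   0.921  0.98   0.435  1.779 -0.898] pos [ 0.4088 -0.5504  0.1816] w 0.0852 F [0.4 0.3 0.3]
T tote_upper 0.76 [287. 244. 319. 271.]
T tote_upper 0.68 [255. 182. 319. 219.]
T tote_upper 0.66 [385. 178. 413. 199.]
T tote_lower 0.75 [126. 179. 195. 224.]
C tote_upper 0.75 [264. 213. 293. 255.]
C tote_upper 0.75 [317. 230. 349. 303.]
C tote_upper 0.71 [209. 206. 253. 277.]
C tote_lower 0.78 [210. 157. 234. 198.]
W tote_upper 0.87 [220.  73. 288. 208.]
W tote_upper 0.86 [317. 339. 425. 384.]
W tote_upper 0.71 [ 20. 118. 179. 260.]
W tote_lower 0.94 [151.   0. 201.  28.]
W tote_lower 0.57 [222.  75. 288. 210.]
```

View pics/s3.png

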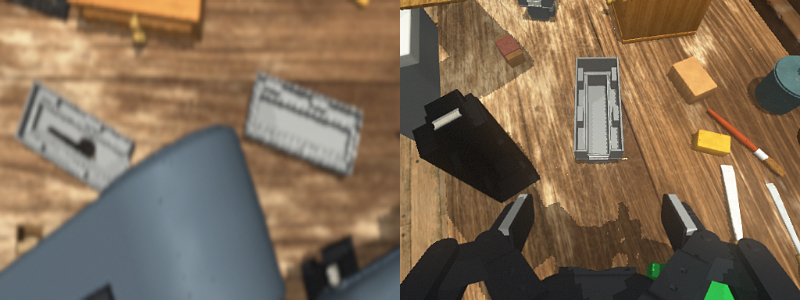

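The tote stands on its base, with its front (notch) towards the robot's right and the arm clear of it. Next I'll fit its pose and work out the route.

```bash
python3 - <<'E'
from cell import *
from h import *
import pickle
S=pickle.load(open("s2.pkl","rb"));W,C,T=S["W"],S["C"],S["T"]
def mk(g,b):
    m=np.zeros((384,512),bool);b=[int(x) for x in b];m[b[1]:b[3],b[0]:b[2]]=1;return grey(g,m)
wm,cm,tm=mk(W,(220,73,288,208)),mk(C,(264,213,293,255)),mk(T,(255,182,319,219))
p0=[.452,-.397,1.29]
for gs,ms in(([W],[wm]),([C],[cm]),([T],[tm]),([W,C,T],[wm,cm,tm])): print(fit(gs,ms,up,p0))
o=get_obs();y=np.array([.9608,-.2771,0]);z=np.array([0,0,-1.]);delta(o,np.c_[np.cross(y,z),y,z],[.41,-.45,.30],8)
E
```

```text
(array([ 0.4541, -0.3988,  1.3051]), np.float64(0.023))
(array([ 0.4538, -0.4033,  1.2879]), np.float64(0.196))
(array([ 0.4533, -0.3992,  1.3054]), np.float64(0.049))
(array([ 0.4539, -0.3995,  1.3047]), np.float64(0.29))
n 8 turn [-0.01 -6.93  0.  ] dist [1.000e-04 9.640e-02 1.236e-01] toolshift(if no turn) [ 0.1503 -0.0267 -0.0358]
[0.0188,-0.0033,-0.0045,-0.002,-0.867,0.000]
[0.0183,-0.0033,-0.0061,-0.002,-0.867,0.000]
[0.0177,-0.0033,-0.0076,-0.002,-0.867,0.000]
[0.0170,-0.0033,-0.0092,-0.002,-0.867,0.000]
[0.0161,-0.0033,-0.0106,-0.002,-0.867,0.000]
[0.0152,-0.0033,-0.0119,-0.002,-0.867,0.000]
[0.0141,-0.0033,-0.0132,-0.002,-0.867,0.000]
[0.0129,-0.0033,-0.0144,-0.002,-0.867,0.000]
```

```bash
python3 -m handwheel '[[0.0188,-0.0033,-0.0045,0,-0.867,0,1],[0.0183,-0.0033,-0.006,0,-0.867,0,1],[0.0177,-0.0033,-0.0076,0,-0.867,0,1],[0.017,-0.0033,-0.009,0,-0.867,0,1],[0.016,-0.0033,-0.0106,0,-0.867,0,1],[0.015,-0.0033,-0.012,0,-0.867,0,1],[0.014,-0.0033,-0.013,0,-0.867,0,1],[0.013,-0.0033,-0.0144,0,-0.867,0,1],[0,0,0,0,0,0,1]]'
python3 -m handwheel '[[0.025,0,0,0,0,1,1],[0.025,0,0,0,0,1,1],[0.025,0,0,0,0,1,1],[0.025,0,0,0,0,1,1],[0.025,0.01,0,0,0,1,1],[0.02,0.01,0,0,0,1,1],[0.02,0.01,0,0,0,1,1],[0.01,0.01,0,0,0,1,1],[0,0,0,0,0,1,1],[0,0,0,0,0,1,1],[0,0,0,0,0,1,1],[0,0,0,0,0,0,1]]'; python3 d.py 0|head -1
python3 - <<'E'
from cell import *
from h import *
g=get_image("wrist");im=cv2.resize(g["pixels"][:,:,::-1],(800,600));f=800/512
for p in((.4333,-.0862,1.155),(.4539,-.399,1.305)):
  R,t=up(p)
  for b in BOX[:1]:
    q=(proj(g,corners(b)@R.T+t)*f).astype(int)
    for i in range(8):
        for j in (1,2,4):
            if not i&j: cv2.line(im,tuple(map(int,q[i])),tuple(map(int,q[i|j])),(0,255,0),1)
cv2.imwrite("pics/w2.png",im)
E
```

```text
time: 8.43
tool_pos: [0.4114, -0.4483, 0.3041]
tool_rot: [2.5, 1.888, -0.007]
contact_force: [0.7, 0.3, 0.8]
width: 0.085
gripper_force: 0.0
time: 9.43
tool_pos: [0.5318, -0.3378, 0.2991]
tool_rot: [-3.128, -0.292, 0.002]
contact_force: [0.6, -0.3, 0.0]
width: 0.0851
gripper_force: 0.0
q [-6.390e-01  4.570e-01  1.367e+00 -1.000e-03  1.319e+00  7.460e-01] pos [ 0.5318 -0.3378  0.2991] w 0.0851 F [ 0.6 -0.3  0. ]
```

View pics/w2.png

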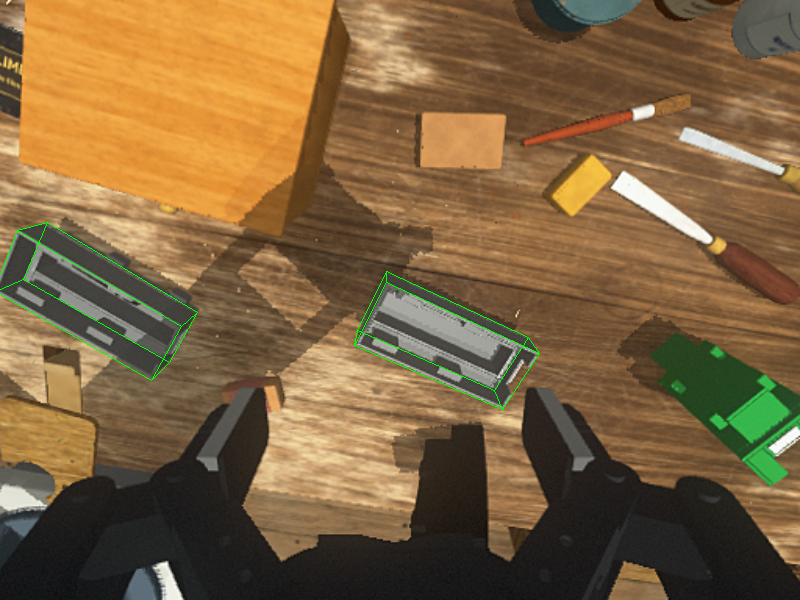

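The pillar pattern and notch show both totes with their rears to the left (lower tote at (95,300), upper at (447,340)), so they have the same heading and the upper needs a half turn. I'll turn the tool on and line up above it.

```bash
cat > e.py <<'E'
import sys;from cell import *
from h import *
x,y,z,yaw=map(float,sys.argv[1:5]);n=int(sys.argv[5]) if len(sys.argv)>5 else None
o=get_obs();print("q",o["joint_pos"].round(3),"pos",o["tool_pos"].round(4),"F",o["contact_force"].round(1))
X=np.array([np.cos(yaw),np.sin(yaw),0]);Z=np.array([0,0,-1.]);delta(o,np.c_[X,np.cross(Z,X),Z],[x,y,z],n)
E
python3 e.py .4539 -.399 .18 -1.8366
```

```text
q [-6.400e-01  4.560e-01  1.367e+00 -1.000e-03  1.319e+00  7.400e-01] pos [ 0.5317 -0.3379  0.2993] F [-0.5 -0.4  0.4]
n 21 turn [1.000e-02 1.000e-02 2.028e+01] dist [-0.0778 -0.0611 -0.1193] toolshift(if no turn) [-0.0879  0.0452  0.1194]
[-0.0042,0.0022,0.0057,0.001,0.000,0.966]
[-0.0040,0.0025,0.0057,0.001,0.000,0.966]
[-0.0037,0.0029,0.0057,0.001,0.000,0.966]
[-0.0034,0.0033,0.0057,0.001,0.000,0.966]
[-0.0031,0.0036,0.0057,0.001,0.000,0.966]
[-0.0027,0.0039,0.0057,0.001,0.000,0.966]
[-0.0023,0.0041,0.0057,0.001,0.000,0.966]
[-0.0019,0.0043,0.0057,0.001,0.000,0.966]
[-0.0015,0.0045,0.0057,0.001,0.000,0.966]
[-0.0011,0.0046,0.0057,0.001,0.000,0.966]
[-0.0006,0.0047,0.0057,0.001,0.000,0.966]
[-0.0002,0.0047,0.0057,0.001,0.000,0.966]
[0.0003,0.0047,0.0057,0.001,0.000,0.966]
[0.0007,0.0047,0.0057,0.001,0.000,0.966]
[0.0012,0.0046,0.0057,0.001,0.000,0.966]
[0.0016,0.0044,0.0057,0.001,0.000,0.966]
[0.0020,0.0042,0.0057,0.001,0.000,0.966]
[0.0024,0.0040,0.0057,0.001,0.000,0.966]
[0.0028,0.0038,0.0057,0.001,0.000,0.966]
[0.0032,0.0035,0.0057,0.001,0.000,0.966]
[0.0035,0.0032,0.0057,0.001,0.000,0.966]
```

```bash
python3 -m handwheel '[[-0.022,0.011,0.01,0,0,0.97,1],[-0.02,0.013,0.01,0,0,0.97,1],[-0.017,0.014,0.01,0,0,0.97,1],[-0.014,0.016,0.01,0,0,0.97,1],[0,0,0.01,0,0,0.97,1],[0,0,0.01,0,0,0.97,1],[0,0,0.01,0,0,0.97,1],[0,0,0.01,0,0,0.97,1],[0,0,0,0,0,0.97,1],[0,0,0,0,0,0.97,1],[0,0,0,0,0,0.97,1],[0,0,0,0,0,0.97,1]]' >/dev/null; python3 -m handwheel '[[0,0,0,0,0,0.97,1],[0,0,0,0,0,0.97,1],[0,0,0,0,0,0.97,1],[0,0,0,0,0,0.97,1],[0,0,0,0,0,0.97,1],[0,0,0,0,0,0.97,1],[0,0,0,0,0,0.97,1],[0,0,0,0,0,0.97,1],[0,0,0,0,0,0.88,1],[0,0,0,0,0,0,1]]'; python3 e.py .4539 -.399 .18 -1.8366 1
```

```text
time: 11.32
tool_pos: [0.4608, -0.3963, 0.2199]
tool_rot: [1.905, -2.497, 0.0]
contact_force: [-0.0, -0.5, 0.4]
width: 0.0851
gripper_force: 0.0
q [-7.860e-01  4.840e-01  1.524e+00 -1.000e-03  1.133e+00  2.623e+00] pos [ 0.4608 -0.3963  0.2199] F [-0.  -0.5  0.4]
n 1 turn [ 0.   -0.01 -0.02] dist [-0.0069 -0.0027 -0.0399] toolshift(if no turn) [0.0044 0.0059 0.0399]
[0.0044,0.0059,0.0399,0.004,-0.010,-0.019]
```

```bash
python3 - <<'E'
from cell import *
from h import *
g=get_image("wrist");R,t=up((.4539,-.399,1.305))
q=np.vstack([proj(g,corners(b)@R.T+t) for b in BOX[:2]]);lo,hi=q.min(0),q.max(0);print(lo,hi)
m=np.zeros((384,512),bool);m[max(int(lo[1]),0):int(hi[1])+1,max(int(lo[0]),0):int(hi[0])+1]=1
m=grey(g,m);print(fit([g],[m],up,[.4539,-.399,1.305]))
E
python3 -m handwheel '[[0.0022,0.003,0.02,0,0,0,1],[0.0022,0.003,0.02,0,0,0,1],[0,0,0.03,0,0,0,1],[0,0,0.03,0,0,0,1],[0,0,0,0,0,0,1]]'; python3 e.py .4539 -.399 .044 -1.8366 1
```

```text
[224.80754735  95.09931977] [293.94961755 239.88725247]
(array([ 0.454 , -0.4007,  1.3054]), np.float64(0.023))
time: 11.78
tool_pos: [0.4519, -0.3971, 0.1149]
tool_rot: [1.91, -2.491, -0.012]
contact_force: [-1.0, -0.2, -1.2]
width: 0.0853
gripper_force: 0.0
q [-7.980e-01  6.050e-01  1.614e+00 -1.000e-03  9.310e-01  2.607e+00] pos [ 0.4519 -0.3971  0.1149] F [-1.  -0.2 -1.2]
n 1 turn [0.07 0.03 0.03] dist [ 0.002  -0.0019 -0.0709] toolshift(if no turn) [ 0.0015 -0.003   0.0709]
[0.0015,-0.0030,0.0709,0.073,0.029,0.034]
```

```bash
python3 -m handwheel '[[0.0015,-0.002,0.03,0,0,0,1],[0,0,0.03,0,0,0,1],[0,0,0.01,0,0,0,1],[0,0,0,0,0,0,1]]'; python3 e.py .454 -.400 .044 -1.8366 1;  python3 -m handwheel '[[0,0,0,0,0,0,0],[0,0,0,0,0,0,0],[0,0,0,0,0,0,0],[0,0,0,0,0,0,0],[0,0,0,0,0,0,0],[0,0,0,0,0,0,0],[0,0,0,0,0,0,0]]' 60; python3 e.py .454 -.400 .044 -1.8366 1
```

```text
time: 12.12
tool_pos: [0.4548, -0.4006, 0.049]
tool_rot: [1.908, -2.494, -0.004]
contact_force: [0.0, 0.3, 0.3]
width: 0.0854
gripper_force: 0.0
q [-7.980e-01  7.080e-01  1.626e+00 -2.000e-03  8.100e-01  2.609e+00] pos [ 0.4548 -0.4006  0.049 ] F [0.  0.3 0.3]
n 1 turn [0.03 0.   0.01] dist [-0.0008  0.0006 -0.005 ] toolshift(if no turn) [-0.0003  0.0009  0.005 ]
[-0.0003,0.0009,0.0050,0.030,0.003,0.009]
time: 12.7
tool_pos: [0.4563, -0.4021, 0.0527]
tool_rot: [1.906, -2.496, 0.007]
contact_force: [-1.8, 0.3, 7.1]
width: 0.063
gripper_force: 67.2
q [-7.980e-01  7.020e-01  1.624e+00 -2.000e-03  8.100e-01  2.611e+00] pos [ 0.4563 -0.4021  0.0527] F [-1.8  0.3  7.1]
n 1 turn [-0.03 -0.03 -0.01] dist [-0.0023  0.0021 -0.0087] toolshift(if no turn) [-0.0014  0.0028  0.0087]
[-0.0014,0.0028,0.0087,-0.029,-0.034,-0.006]
```

```bash
python3 -m handwheel '[[0,0,-0.02,0,0,0,0],[0,0,-0.035,0,0,0,0],[0,0,-0.035,0,0,0,0],[0,0,-0.035,0,0,0,0],[0,0,-0.035,0,0,0,0],[0,0,0,0,0,-0.9,0],[0,0,0,0,0,-1,0],[0,0,0,0,0,-1,0],[0,0,0,0,0,-1,0],[0,0,0,0,0,-1,0],[0,0,0,0,0,-1,0],[0,0,0,0,0,-1,0]]'; python3 -m handwheel '[[0,0,0,0,0,-1,0],[0,0,0,0,0,-1,0],[0,0,0,0,0,-1,0],[0,0,0,0,0,-1,0],[0,0,0,0,0,-1,0],[0,0,0,0,0,-1,0],[0,0,0,0,0,-1,0],[0,0,0,0,0,-1,0],[0,0,0,0,0,-1,0],[0,0,0,0,0,-1,0],[0,0,0,0,0,-1,0],[0,0,0,0,0,-1,0]]'; python3 e.py .4333 -.0862 .21 1.155
```

```text
time: 13.7
tool_pos: [0.4556, -0.401, 0.2116]
tool_rot: [2.641, -1.698, 0.003]
contact_force: [0.6, -0.1, -1.7]
width: 0.0629
gripper_force: 66.9
time: 14.7
tool_pos: [0.4556, -0.401, 0.2116]
tool_rot: [3.138, 0.09, 0.001]
contact_force: [-0.5, 0.1, -2.9]
width: 0.0629
gripper_force: 66.9
q [-7.980e-01  4.900e-01  1.536e+00 -1.000e-03  1.113e+00  7.160e-01] pos [ 0.4556 -0.401   0.2116] F [-0.5  0.1 -2.9]
n 11 turn [ 3.000e-02  1.000e-02 -1.097e+01] dist [-0.0223  0.3148 -0.0016] toolshift(if no turn) [-0.0042 -0.3155  0.0008]
[-0.0004,-0.0287,0.0001,0.002,0.001,-0.998]
[0.0025,-0.0286,0.0001,0.002,0.001,-0.998]
[0.0053,-0.0282,0.0001,0.002,0.001,-0.998]
[0.0081,-0.0275,0.0001,0.002,0.001,-0.998]
[0.0108,-0.0266,0.0001,0.002,0.001,-0.998]
[0.0134,-0.0254,0.0001,0.002,0.001,-0.998]
[0.0158,-0.0239,0.0001,0.002,0.001,-0.998]
[0.0182,-0.0222,0.0001,0.002,0.001,-0.998]
[0.0203,-0.0203,0.0001,0.002,0.001,-0.998]
[0.0222,-0.0182,0.0001,0.002,0.001,-0.998]
[0.0239,-0.0159,0.0001,0.002,0.001,-0.998]
```

```bash
python3 -m handwheel '[[0,-0.0287,0,0,0,-1,0],[0.0025,-0.0286,0,0,0,-1,0],[0.0053,-0.0282,0,0,0,-1,0],[0.008,-0.0275,0,0,0,-1,0],[0.0108,-0.0266,0,0,0,-1,0],[0.0134,-0.0254,0,0,0,-1,0],[0.0158,-0.024,0,0,0,-1,0],[0.018,-0.022,0,0,0,-1,0],[0.0203,-0.0203,0,0,0,-1,0],[0.0222,-0.018,0,0,0,-1,0],[0.024,-0.016,0,0,0,-0.97,0],[0,0,0,0,0,0,0]]'; python3 e.py .4333 -.0862 .21 1.155
python3 - <<'E'
from cell import *
from h import *
import pickle
P=np.array([get_obs()["tool_pos"] for _ in range(4)]);print(P.round(4))
S={}
for n in("top","scene","wrist"):
    g=get_image(n);S[n]=g
    for l in("tote_upper","tote_lower"):
        for d in look_for(g,l)[:4]: print(n,l,round(d["p"],2),(np.array(d["bbox"])*[512,384,512,384]).round())
pickle.dump(S,open("s3.pkl","wb"))
a=[cv2.resize(S["top"]["pixels"][150:270,80:240,::-1],(400,300)),cv2.resize(S["scene"]["pixels"][90:210,160:320,::-1],(400,300))]
b=cv2.resize(S["wrist"]["pixels"][:,:,::-1],(400,300))
cv2.imwrite("pics/s4.png",np.vstack([np.hstack(a),np.hstack([b,b*0])]))
E
```

```text
time: 15.7
tool_pos: [0.4343, -0.0827, 0.2108]
tool_rot: [2.629, 1.718, 0.0]
contact_force: [0.4, -0.4, -2.0]
width: 0.0628
gripper_force: 67.1
q [-2.930e-01  2.030e-01  1.958e+00 -1.000e-03  9.800e-01  1.200e-01] pos [ 0.4343 -0.0827  0.2108] F [ 0.4 -0.4 -2. ]
n 1 turn [0.01 0.01 0.03] dist [-0.001  -0.0035 -0.0008] toolshift(if no turn) [-0.0036  0.0005  0.0008]
[-0.0036,0.0005,0.0008,0.009,0.006,0.029]
[[ 0.4343 -0.0827  0.2108]
 [ 0.4343 -0.0827  0.2108]
 [ 0.4343 -0.0827  0.2108]
 [ 0.4343 -0.0827  0.2108]]
top tote_upper 0.73 [288. 243. 321. 277.]
top tote_upper 0.55 [142. 188. 184. 227.]
top tote_upper 0.55 [374. 177. 413. 219.]
top tote_lower 0.53 [173. 203. 191. 228.]
top tote_lower 0.48 [142. 188. 185. 224.]
top tote_lower 0.47 [206. 235. 228. 253.]
scene tote_upper 0.96 [210. 210. 251. 277.]
scene tote_upper 0.68 [315. 232. 350. 303.]
scene tote_upper 0.57 [207. 111. 234. 156.]
scene tote_lower 0.63 [211. 156. 235. 199.]
wrist tote_upper 0.73 [168. 111. 336. 351.]
wrist tote_lower 0.97 [215.  99. 285. 116.]
```

View pics/s4.png

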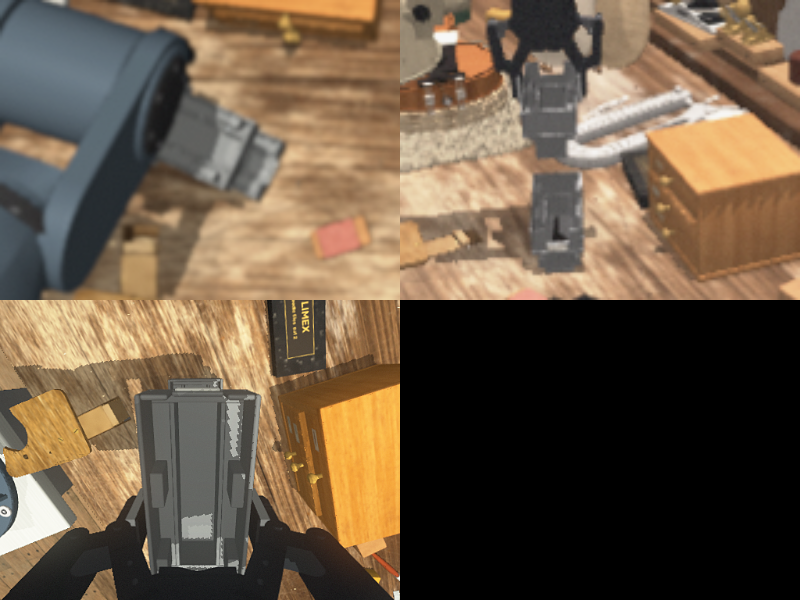

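```bash
python3 - <<'E'
from cell import *
from h import *
S={}
from scipy.optimize import minimize
def f(z): return lambda p: up([*p[:3],z])
for n in("scene","wrist","top"):
    g=get_image(n)
    for l,c in(("tote_upper",(220,133)),("tote_upper",(250,230)),("tote_lower",(223,178)),("tote_upper",(164,206))):
        for d in silhouettes(g,l):
            b=np.array(d["bbox"])*[512,384,512,384]
            if b[0]<c[0]<b[2] and b[1]<c[1]<b[3] and (n=="wrist")==(c[0]==250) and (n=="top")==(c[0]==164):
                m=d["mask"];gm=grey(g,m)
                fs=[up] if l=="tote_lower" else [f(.155),f(.160),f(.165)]
                for ff in fs:
                    for q,k in((m,"net"),(gm,"grey")):
                        print(n,l,k,b.round(),fit([g],[q],ff,[.4345,-.084,1.155]))
                break
E
```

```text
scene tote_upper net [208. 110. 232. 155.] (array([ 0.4371, -0.0827,  1.1502]), np.float64(0.151))
scene tote_upper grey [208. 110. 232. 155.] (array([ 0.4359, -0.0887,  1.0743]), np.float64(0.185))
scene tote_upper net [208. 110. 232. 155.] (array([ 0.4337, -0.0904,  1.1516]), np.float64(0.16))
scene tote_upper grey [208. 110. 232. 155.] (array([ 0.4331, -0.0969,  1.0871]), np.float64(0.183))
scene tote_upper net [208. 110. 232. 155.] (array([ 0.4305, -0.0993,  1.1558]), np.float64(0.17))
scene tote_upper grey [208. 110. 232. 155.] (array([ 0.4277, -0.1094,  1.0885]), np.float64(0.18))
scene tote_lower net [210. 158. 236. 200.] (array([ 0.4356, -0.0875,  1.1802]), np.float64(0.116))
scene tote_lower grey [210. 158. 236. 200.] (array([ 0.4338, -0.0876,  1.1586]), np.float64(0.059))
wrist tote_upper net [170. 114. 336. 351.] (array([ 0.4352, -0.0869,  1.1506]), np.float64(0.071))
wrist tote_upper grey [170. 114. 336. 351.] (array([ 0.435 , -0.0875,  1.1498]), np.float64(0.077))
wrist tote_upper net [170. 114. 336. 351.] (array([ 0.4356, -0.0867,  1.1535]), np.float64(0.1))
wrist tote_
[... 172 characters left out ...]
float64(0.137))
wrist tote_upper grey [170. 114. 336. 351.] (array([ 0.4363, -0.0864,  1.1178]), np.float64(0.139))
top tote_upper net [142. 189. 185. 226.] (array([ 0.4326, -0.0866,  1.1788]), np.float64(0.399))
top tote_upper grey [142. 189. 185. 226.] (array([ 0.4294, -0.0913,  1.1975]), np.float64(0.366))
top tote_upper net [142. 189. 185. 226.] (array([ 0.4308, -0.0873,  1.1993]), np.float64(0.401))
top tote_upper grey [142. 189. 185. 226.] (array([ 0.4293, -0.0924,  1.1851]), np.float64(0.366))
top tote_upper net [142. 189. 185. 226.] (array([ 0.4307, -0.0877,  1.2034]), np.float64(0.401))
top tote_upper grey [142. 189. 185. 226.] (array([ 0.428 , -0.0929,  1.203 ]), np.float64(0.367))
```

```bash
python3 - <<'E'
from cell import *
from h import *
g=get_image("wrist")
d=[d for d in silhouettes(g,"tote_upper") if d["bbox"][2]-d["bbox"][0]>.2][0];m=d["mask"].astype(np.float32)
q=(150,90,350,235)
M=m[q[1]:q[3],q[0]:q[2]]
for z in(.157,.160,.163):
    def cost(p):
        r=render(g,*up([*p,z]),q);return 1-np.minimum(r,M).sum()/np.maximum(r,M).sum()
    s=np.array([.435,-.086,1.155]);r=minimize(cost,s,method="Nelder-Mead",options=dict(initial_simplex=np.vstack([s]+[s+e for e in np.diag([.006,.006,.05])]),xatol=1e-5,fatol=1e-5))
    print(z,r.x.round(4),round(r.fun,4))
gr=cv2.cvtColor(g["pixels"],cv2.COLOR_RGB2GRAY).astype(int)
for c in(230,250,270): print(c,"rows92..135",gr[92:135,c].tolist())
print("cols row150 ",gr[150,165:185].tolist(),gr[150,320:345].tolist()); 
R,t=up([.4333,-.0864,1.155])
print("lower rear pts",proj(g,np.array([[75,-32,64],[75,0,64],[75,32,64],[72,0,64],[75,-32,30],[75,32,30],[70,0,0]])/1000@R.T+t).round(1).tolist())
R,t=up([.4352,-.0865,1.155+np.pi,.160])
print("upper front pts",proj(g,np.array([[-75,-32,64],[-75,-15,64],[-75,0,46],[-75,15,64],[-75,32,64],[-75,0,30],[-70,0,0]])/1000@R.T+t).round(1).tolist())
E
```

```text
0.157 [ 0.4353 -0.0868  1.1504] 0.0229
0.16 [ 0.4353 -0.0866  1.1507] 0.0481
0.163 [ 0.436  -0.0865  1.1529] 0.0738
230 rows92..135 [107, 110, 107, 99, 95, 89, 81, 80, 68, 67, 88, 107, 98, 86, 103, 110, 109, 84, 104, 101, 126, 150, 186, 193, 112, 89, 108, 112, 102, 95, 90, 82, 103, 104, 105, 109, 106, 102, 98, 106, 106, 108, 107]
250 rows92..135 [99, 95, 90, 93, 93, 87, 79, 81, 76, 67, 94, 107, 95, 92, 106, 111, 104, 108, 109, 102, 128, 155, 183, 193, 116, 88, 108, 125, 107, 94, 87, 83, 104, 107, 108, 108, 105, 102, 95, 106, 107, 108, 108]
270 rows92..135 [179, 135, 101, 105, 108, 116, 122, 132, 114, 79, 97, 107, 90, 107, 112, 111, 86, 105, 113, 105, 122, 152, 180, 173, 103, 87, 102, 112, 108, 96, 88, 86, 104, 109, 110, 110, 106, 105, 89, 108, 109, 111, 109]
cols row150  [76, 72, 100, 115, 112, 110, 108, 105, 148, 111, 90, 100, 102, 97, 92, 80, 69, 68, 70, 69] [71, 71, 75, 71, 67, 106, 141, 148, 160, 161, 150, 141, 122, 143, 156, 175, 172, 168, 147, 133, 126, 134, 132, 123, 122]
lower rear pts [[285.7, 103.6], [250.1, 103.7], [214.5, 104.0], [250.1, 107.2], [282.0, 102.1], [218.7, 102.5], [250.6, 105.9]]
upper front pts [[165.6, 120.9], [210.9, 120.5], [251.3, 116.2], [291.3, 120.1], [336.7, 119.9], [251.5, 113.4], [251.7, 118.4]]
```

```bash
cat > m.py <<'E'
from cell import *
from h import *
import sys
z0=float(sys.argv[1]);g=get_image("wrist")
d=[d for d in silhouettes(g,"tote_upper") if d["bbox"][2]-d["bbox"][0]>.2][0];m=d["mask"].astype(np.float32)
q=(150,60,350,235);M=m[q[1]:q[3],q[0]:q[2]]
def cost(p):
    r=render(g,*up(p),q);return 1-np.minimum(r,M).sum()/np.maximum(r,M).sum()
s=np.array([.434,-.086,1.155,z0]);r=minimize(cost,s,method="Nelder-Mead",options=dict(initial_simplex=np.vstack([s]+[s+e for e in np.diag([.006,.006,.05,.006])]),xatol=1e-5,fatol=1e-5))
print("upper",r.x.round(4),round(r.fun,4))
for d in look_for(g,"tote_lower")[:2]: print("lower box",round(d["p"],2),(np.array(d["bbox"])*[512,384,512,384]).round(1))
R,t=up([.4333,-.0864,1.155]);print("pred rear",proj(g,np.array([[75,-32,64],[75,0,64],[75,32,64],[75,0,30]])/1000@R.T+t).round(1).tolist())
print("tcp",get_obs()["tool_pos"].round(4),get_obs()["contact_force"].round(1))
E
python3 -m handwheel '[[-0.0005,-0.002,0.01,0,0,0,0],[0,0,0.025,0,0,0,0],[0,0,0.025,0,0,0,0],[0,0,0.018,0,0,0,0],[0,0,0,0,0,0,0],[0,0,0,0,0,0,0]]'; python3 m.py .079; python3 e.py .4333 -.0862 .13 1.155 1; cp /dev/null /tmp/x; python3 - <<'E'
from cell import *;import cv2
g=get_image("wrist");cv2.imwrite("pics/w5.png",cv2.resize(g["pixels"][60:260,140:360,::-1],(770,600),interpolation=cv2.INTER_CUBIC)[:, :770])
E
```

```text
time: 17.5
tool_pos: [0.4327, -0.0859, 0.1316]
tool_rot: [-2.637, -1.707, 0.003]
contact_force: [0.0, -0.6, -1.4]
width: 0.0626
gripper_force: 66.9
upper [ 0.4327 -0.0865  1.1477  0.0766] 0.014
lower box 0.78 [205.  103.5 303.9 114.1]
pred rear [[302.4, 107.7], [252.5, 107.9], [202.7, 108.2], [252.6, 105.3]]
tcp [ 0.4336 -0.0862  0.133 ] [ 0.1  0.  -1.8]
q [-3.010e-01  3.320e-01  2.025e+00 -2.000e-03  7.820e-01  1.230e-01] pos [ 0.4336 -0.0862  0.133 ] F [ 0.1  0.  -1.8]
n 1 turn [ 0.02  0.01 -0.06] dist [-0.0003 -0.     -0.003 ] toolshift(if no turn) [-0.0002 -0.0003  0.003 ]
[-0.0002,-0.0003,0.0030,0.024,0.013,-0.059]
```

View pics/w5.png

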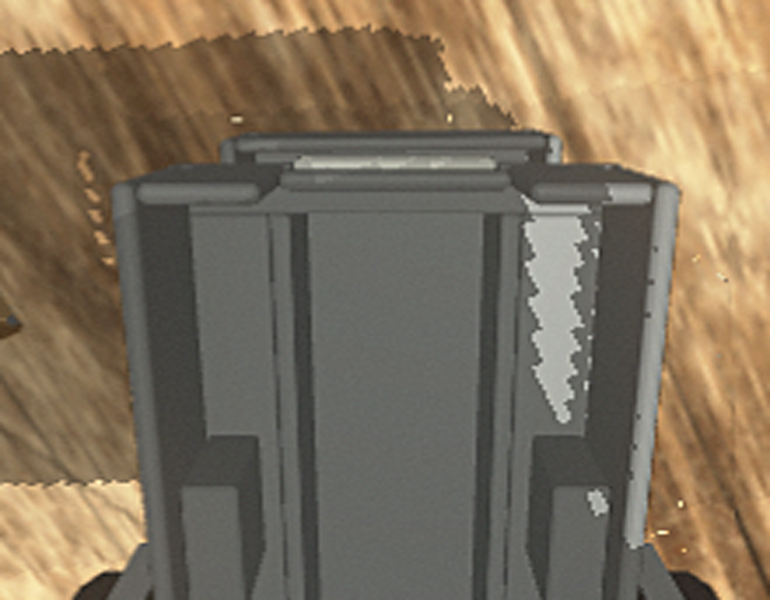

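The upper's notched front lies over the lower's plain rear rim (row about 133–150 in the crop), offset under 1 mm. I'll lower it gently.

```bash
python3 -m handwheel '[[0.0008,0,0.004,0,0,-0.06,0],[0,0,0.004,0,0,0,0],[0,0,0.003,0,0,0,0],[0,0,0,0,0,0,0]]'; python3 -m handwheel '[[0,0,0.003,0,0,0,0],[0,0,0,0,0,0,0]]';python3 -m handwheel '[[0,0,0.002,0,0,0,0],[0,0,0,0,0,0,0]]'; python3 m.py .062
```

```text
time: 18.03
tool_pos: [0.4329, -0.0851, 0.1202]
tool_rot: [2.632, 1.715, -0.003]
contact_force: [0.2, -0.1, -3.2]
width: 0.063
gripper_force: 67.0
time: 18.2
tool_pos: [0.433, -0.0852, 0.1173]
tool_rot: [2.632, 1.715, -0.002]
contact_force: [-1.0, 0.3, -2.9]
width: 0.0628
gripper_force: 67.0
time: 18.37
tool_pos: [0.4331, -0.0852, 0.1155]
tool_rot: [2.631, 1.715, -0.002]
contact_force: [-0.5, -1.1, -2.2]
width: 0.0628
gripper_force: 67.0
upper [ 0.4332 -0.0859  1.1556  0.0606] 0.0124
lower box 0.8 [201.3 106.4 307.8 116.5]
pred rear [[307.2, 110.9], [252.9, 110.8], [198.7, 110.8], [252.9, 107.6]]
tcp [ 0.4332 -0.0853  0.1158] [ 0.1  0.2 -2.5]
```

Already below the rim with no contact. On down to the pillars.

```bash
for i in 1; do python3 -m handwheel '[[0,0,0.002,0,0,0,0],[0,0,0,0,0,0,0]]'; done; python3 -m handwheel '[[0,0,0.0015,0,0,0,0],[0,0,0,0,0,0,0]]';python3 -m handwheel '[[0,0,0.0015,0,0,0,0],[0,0,0,0,0,0,0]]';python3 -m handwheel '[[0,0,0.001,0,0,0,0],[0,0,0,0,0,0,0]]'
```

```text
time: 18.68
tool_pos: [0.4331, -0.0852, 0.1135]
tool_rot: [2.631, 1.715, -0.002]
contact_force: [-0.5, 0.5, -2.1]
width: 0.0629
gripper_force: 67.0
time: 18.85
tool_pos: [0.4331, -0.0852, 0.112]
tool_rot: [2.631, 1.715, -0.002]
contact_force: [0.8, -0.4, -2.3]
width: 0.0628
gripper_force: 67.0
time: 19.02
tool_pos: [0.4331, -0.0852, 0.1105]
tool_rot: [2.631, 1.715, -0.002]
contact_force: [-0.4, 0.6, -2.6]
width: 0.0626
gripper_force: 67.0
time: 19.18
tool_pos: [0.4331, -0.0853, 0.1096]
tool_rot: [2.631, 1.715, -0.002]
contact_force: [0.0, -0.0, -0.9]
width: 0.0627
gripper_force: 67.0
```

```bash
python3 -m handwheel '[[0,0,0.001,0,0,0,0],[0,0,0,0,0,0,0]]';python3 -m handwheel '[[0,0,0.001,0,0,0,0],[0,0,0,0,0,0,0]]'; python3 -m handwheel '[[0,0,0.0007,0,0,0,0],[0,0,0,0,0,0,0]]'; python3 m.py .056
```

```text
time: 19.35
tool_pos: [0.4332, -0.0853, 0.1088]
tool_rot: [2.631, 1.715, -0.002]
contact_force: [0.3, 0.1, -0.6]
width: 0.0628
gripper_force: 67.6
time: 19.52
tool_pos: [0.4333, -0.0854, 0.1086]
tool_rot: [2.631, 1.715, -0.002]
contact_force: [-5.1, -0.8, 16.2]
width: 0.0631
gripper_force: 69.4
time: 19.68
tool_pos: [0.4333, -0.0854, 0.1086]
tool_rot: [2.631, 1.715, -0.002]
contact_force: [-8.3, -0.7, 28.7]
width: 0.063
gripper_force: 71.1
upper [ 0.4335 -0.086   1.1546  0.0543] 0.0121
lower box 0.85 [200.3 104.6 310.2 115.5]
pred rear [[308.8, 111.6], [252.4, 111.4], [196.0, 111.5], [252.4, 108.0]]
tcp [ 0.4333 -0.0854  0.1086] [-9.2 -1.2 28.2]
```

```bash
python3 -m handwheel '[[0,0,-0.0015,0,0,0,0],[0,0,0,0,0,0,0]]'; python3 -m handwheel '[[0,0,0,0,0,0,0.85],[0,0,0,0,0,0,0.9],[0,0,0,0,0,0,1],[0,0,0,0,0,0,1],[0,0,0,0,0,0,1]]'; python3 -m handwheel '[[0,0,-0.02,0,0,0,1],[0,0,-0.04,0,0,0,1],[0,0,-0.04,0,0,0,1],[0,0,-0.04,0,0,0,1],[0,0,-0.04,0,0,0,1],[0,0,0,0,0,0,1]]'; python3 - <<'E'
from cell import *
from h import *
W=get_image("wrist");C=get_image("scene");T=get_image("top")
im=cv2.resize(W["pixels"][:,:,::-1],(800,600));f=800/512
for p in((.4333,-.0860,1.155,0),(.4333,-.0860,1.155+np.pi,.056)):
  R,t=up(p);q=(proj(W,corners(BOX[0])@R.T+t)*f).astype(int)
  for i in range(8):
    for j in(1,2,4):
      if not i&j: cv2.line(im,tuple(map(int,q[i])),tuple(map(int,q[i|j])),(0,255,0),1)
im=cv2.resize(im,(400,300));b=cv2.resize(C["pixels"][110:215,170:310,::-1],(400,300),interpolation=cv2.INTER_CUBIC)
cv2.imwrite("pics/f.png",np.hstack([im,b]))
for d in silhouettes(W,"tote_upper"):
    bb=np.array(d["bbox"])*[512,384,512,384]
    if bb[2]-bb[0]>50: 
        m=d["mask"]
        for z in(.034,.05,.056,.06): print(bb.round(),z,fit([W],[m],lambda p:up([*p[:3],z]),[.4333,-.086,1.155]))
E
```

```text
time: 20.0
tool_pos: [0.4334, -0.0853, 0.1089]
tool_rot: [2.631, 1.714, -0.001]
contact_force: [0.4, -0.6, 0.2]
width: 0.0626
gripper_force: 67.2
time: 20.42
tool_pos: [0.4332, -0.0852, 0.1085]
tool_rot: [2.631, 1.715, -0.002]
contact_force: [1.3, 0.3, 0.2]
width: 0.0852
gripper_force: 0.0
time: 20.92
tool_pos: [0.4356, -0.0856, 0.2956]
tool_rot: [2.624, 1.71, 0.009]
contact_force: [0.5, 0.4, 1.6]
width: 0.0855
gripper_force: 0.0
[214. 104. 282. 238.] 0.034 (array([ 0.4325, -0.0863,  1.1442]), np.float64(0.106))
[214. 104. 282. 238.] 0.05 (array([ 0.4333, -0.0858,  1.1557]), np.float64(0.023))
[214. 104. 282. 238.] 0.056 (array([ 0.4339, -0.0847,  1.1529]), np.float64(0.016))
[214. 104. 282. 238.] 0.06 (array([ 0.434 , -0.0844,  1.1527]), np.float64(0.035))
```

View pics/f.png

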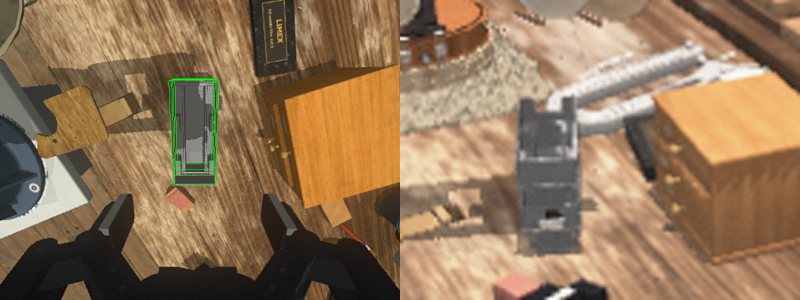

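The tote stands level on the other one: the fit is best at an underside height of 56 mm, its heading is opposite, and the gripper is clear. I'll hand the job in.

```bash
python3 -c "
from cell import *
print(finish_job())"
```

```text
the job is handed in; nothing more can be done
None
```

The job is handed in after about 21 s on the robot's clock: the tote was lowered onto its base and released, then regripped from above, turned half round and stacked on the other tote. The final wrist picture fits best with its underside at 56 mm, so it is on the pillars rather than nested; no verdict came back.

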